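# Snap the bearing cover home with the seating tool

### The arm

A 6-joint arm with a two-finger parallel gripper is mounted at the origin on a cart in front of the work surface, level with it; the furniture and walls round the work are solid. World frame = base frame: x ahead of the robot, y to its left, z up, the work surface at z = 0. Lengths are in m, angles in rad, forces in N, time in s.
With the tool pointing down it reaches from about 0.35 to 0.95 m from the base axis. Payload 17.4 kg.
Tool frame: the origin (TCP) lies between the finger pads; the fingertips stand env.tips_ahead ahead of it and the grasp point (between the pads) is the TCP (env.tips_ahead is the distance from the TCP to the fingertips, in m); z points along the fingers, y is the line along which they close (so a half turn about z gives the same grasp; the last joint's range is limited). The gripper opens to 93 mm and grips with 3 to 60 N. Pads are 15 mm wide; open, the fingers measure 128 mm over their backs; the gripper's body (75 mm by 188 mm) begins 65 mm behind the grasp point.
Start: joints at [-1.231, 0.116, 1.442, -0, 1.584, -0.038], TCP at [0.249, -0.627, 0.238] pointing down, gripper open.
Joint ranges: [-2.83, 2.83], [-0.83, 2.19], [0.07, 2.5], [-1.14, 4.28], [0.01, 3], [-2.97, 2.97]. Speed limits (rad/s): [1.89, 1.89, 2.22, 3.14, 3.14, 3.14].

### API

Orientations are given as a 3x3 rotation matrix whose columns are the frame's x, y, z axes.
In Python, from rig import sensors, viewer, close_job, env gives the robot as it stands. The module is installed in compiled form; this text tells all that it offers.
- The arm moves only by the tool carry_out, never from a script. Its argument "steps" is a list of rows, each a list of 7 numbers: the shift along the tool's x, y, z in m, then the turn, a rotation vector about the tool's x, y, z in rad, then the opening, from -1 (shut) to 1 (fully open), so that 0 is half open. A call has 1 to 5 rows; each row shifts and turns the commanded pose from where the row before left it, along the tool's axes as they then stand; what a row does not reach is not made up. A row lasts 1/8 s, in which the tool goes at most 62.5 mm and 10.7 degrees, less where a joint would pass 70% of its speed; a pose out of reach is approached as far as the arm can. A call is refused whole if a number of a shift passes 0.0625 or a number of a turn 0.188, either way. A call with a gripper value outside its range is refused whole. The fingers move at their own pace and stop on an object; the grip force is fixed at half the most. Time passes only in rows, so rows that do not move let the fingers close. It gives the time, the measured TCP pose, the force, the opening and the grip force at its end, in the units of the state.
- sensors.read_state(): the state, without advancing time (a new reading comes with each control period).
- viewer.snapshot(name): name is "side" or "top"; returns the picture (480x640x3 uint8, red, green, blue); there is no depth.
- viewer.calibration(name): a dict with "fovy" (degrees; the focal length in pixels is half the picture's height over the tangent of half this angle, whatever the lens; pixels are square), "cx", "cy" (the principal point, pixels), "extrinsics" (4x4, takes a point from camera to world coordinates). Camera axes: x right, y up, looking along -z (the intrinsics and any distortion apply to the point x, -y, -z); pixel columns grow to the right and rows downward; lengths in m; the calibration is good to about 2 mm. A picture is of the moment at which its call begins. calibration takes no time and is no camera call.
- close_job(): hands the job in; it is judged then, once.
The state is a dict: "t": time; "joint_positions": joint angles; "dq": joint speeds; "joint_torque": joint torques, N m; "eef_pos": TCP position; "ee_rot": TCP orientation; "ft_force": force on the tool from outside, world axes, zero at the start; "wrist_torque": the same for the moment, N m; "grip_width": opening from 0.0 (shut) to 1.0 (fully open); "grasp_force": force on a finger pad.
Only numpy, scipy, OpenCV 4.12 (cv2) and the standard library are available. Lean on these libraries where they do the work, as an engineer would, in place of code of your own. Each camera call takes 0.05 s, during which the arm holds its last target. There are 200 camera calls.

### The job

One of the two bearing blocks bolted to the bench has its round black snap-in cover only started, standing proud of the block. Take the seating tool with the broad round foot, press it squarely down on the middle of that cover until the cover clicks fully home like the one on the other block, then stand the tool upright on the bench again. Only the tool may press on the cover, not the gripper.

Things in the scene. Friction and masses are not known exactly. Their poses are not given: they have to be found in the camera images.
- seater_center (a point): Seating tool, loose, upright on the bench, 80 mm high, under 0.2 kg: round aluminium handle (26 mm diameter, 12 to 80 mm above the underside) on a broad round black foot (42 mm diameter, 12 mm high). This point is on its axis, 40 mm above the underside: grip it here. z: tool axis, up. A second tool has the same handle but a narrow straight 23 mm nose: the wrong one.
- seater_foot (a point): Centre of the flat underside of the seating tool's foot, 40 mm below seater_center on the tool's axis; z is the tool's axis, up. Its height is 0 when the tool stands on the bench.
- cover_top (a point): Centre of the rim plane of the proud cover: round, black, 48 mm diameter, flat rim 9 mm wide round a shallow dish. It sits in the round aluminium boss (68 mm diameter, top 45 mm above the bench) of a fixed block, base 70 x 110 mm. Rim 57 mm above the bench at the start (12 mm above the boss), 49 mm when home. z is up. The other block looks alike, but its cover is home.
- cover (a joint): How far that cover is pressed in, in m: 0 at the start, 0.008 fully home (end stop). It resists with about 8 N at first, then less, and springs back up if let go before about 4.5 mm; past that it snaps home by itself and stays there.
Not all that is in view belongs to the job. What is shaped like the part that bears cover_top but orange is not meant. Leave any yellow look-alike of the part that bears seater_center alone.

How it is judged:
On the way:
1. the cover is home with the seating tool's foot on it, square (within 15 degrees) and centred (within 14 mm) (value of joint cover above 0.0065 m and distance between seater_foot and cover_top below 0.016 m and angle between seater_foot's own z axis and vertical below 0.26 rad and horizontal distance between seater_foot and cover_top below 0.014 m), for 0.05 s.
At the end, for the whole second after the job is handed in: The cover is home (pressed in more than 6.5 of its 8 mm) and the seating tool stands upright (within 10 degrees) with its foot on the bench (underside less than 5 mm above it) (value of joint cover above 0.0065 m and height (world z) of seater_foot below 0.005 m and height (world z) of seater_center between 0.035 and 0.045 m and angle between seater_foot's own z axis and vertical below 0.17 rad); the robot touches nothing.
It fails at once if the gripper or arm presses on the cover itself (contact force between any of the fingers, the arm and cover above 2 N).
It also fails if it takes over 42 s, if anything falls off the work surface, if the arm or the gripper's body presses on something with over 40 N, if the wrist force passes 120 N, or if a joint passes its speed limit or range.

## Working session

There is one attempt and no reset: what is moved stays moved. The work goes in short steps, Python scripts to look and compute and a tool call to move; the robot and the scene stay as the last step left them, time stands still between calls to the robot, and variables do not carry over. Pictures are saved under pics/ and viewed, at most 10 in all, crops included, and the job is handed in when it is done.

Besides the shell and the picture viewer there is one more tool, called after "Emit:" as name(argument=value, ...) on one line, values as JSON. carry_out: Moves the arm, as the interface text tells. Its arguments: {"type":"object","properties":{"steps":{"type":"array","items":{"type":"array","items":{"type":"number"}}}},"required":["steps"]}

```bash
mkdir -p pics; python3 - <<'E'
from rig import sensors, viewer, env
import cv2,numpy as np
np.set_printoptions(precision=4,suppress=True)
for n in("side","top"):
    cv2.imwrite(f"pics/{n}0.png",viewer.snapshot(n)[:,:,::-1]); print(n,viewer.calibration(n))
print(env.tips_ahead,sensors.read_state())
E
```

```text
side {'fovy': 44.34022902304409, 'cx': 322.4793694921184, 'cy': 230.70899007580712, 'extrinsics': array([[-0.9677,  0.2139, -0.1338,  0.4594],
       [-0.2523, -0.8178,  0.5172,  0.5976],
       [ 0.0012,  0.5343,  0.8453,  0.9604],
       [ 0.    ,  0.    ,  0.    ,  1.    ]])}
top {'fovy': 53.92657308763612, 'cx': 313.43003665686234, 'cy': 239.3499064814407, 'extrinsics': array([[ 0.0068,  0.9879, -0.1546,  0.4653],
       [-1.    ,  0.0057, -0.0074,  0.0672],
       [-0.0064,  0.1547,  0.9879,  0.9745],
       [ 0.    ,  0.    ,  0.    ,  1.    ]])}
0.019 {'t': 0.1, 'joint_positions': array([-1.2308,  0.1164,  1.4422, -0.    ,  1.584 , -0.0378]), 'dq': array([-0.0003, -0.0012, -0.0007, -0.0001,  0.    , -0.0008]), 'joint_torque': array([  0.0025, -72.2889, -62.3869,   0.0782,   0.0227,  -0.    ]), 'eef_pos': array([ 0.2489, -0.6273,  0.237 ]), 'ee_rot': array([[ 0.9295,  0.3689, -0.0004],
       [ 0.3689, -0.9295,  0.001 ],
       [ 0.    , -0.001 , -1.    ]]), 'ft_force': array([-0.7393, -0.2417,  0.6409]), 'wrist_torque': array([0.0877, 0.0177, 0.0158]), 'grasp_force': 0.0, 'grip_width': 0.9995464423773361}
```

View pics/side0.png

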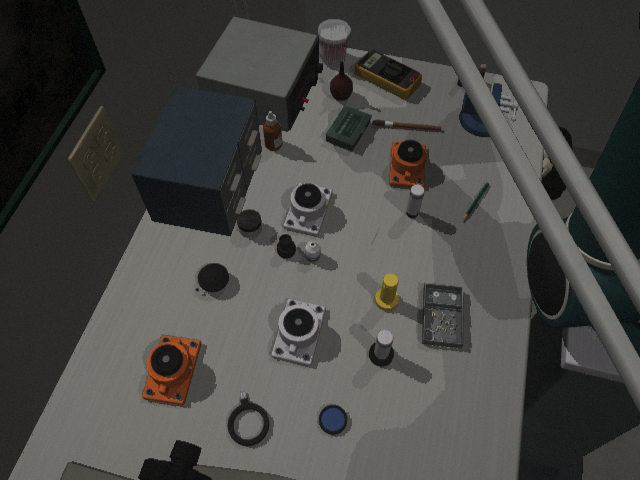

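View pics/top0.png

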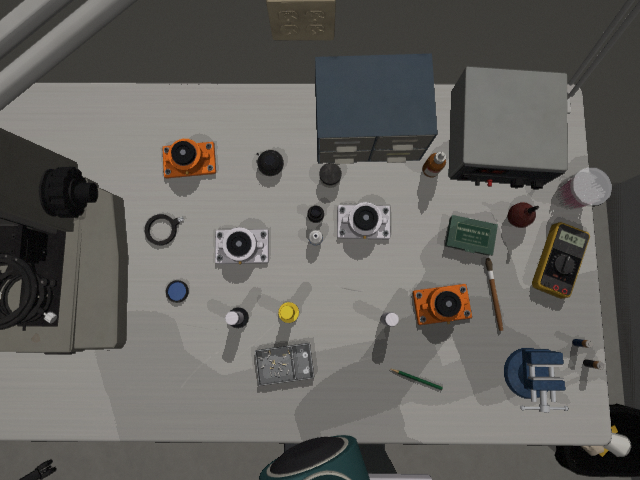

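The pictures show two aluminium blocks, at top px (242,245) and (365,220) and side px (300,325) and (307,200). The orange blocks are decoys. The aluminium-handled tools are at top (236,318), which has a broad dark foot, and at top (391,320), which has a narrow nose. The yellow tool is a decoy. Next I enlarge the candidates to confirm.

```bash
python3 - <<'E'
import cv2,numpy as np
s=cv2.imread("pics/side0.png");t=cv2.imread("pics/top0.png")
def c(im,x,y,r=38):return cv2.resize(im[y-r:y+r,x-r:x+r],(265,265),interpolation=cv2.INTER_CUBIC)
m=np.vstack([np.hstack([c(s,300,328),c(s,308,203),c(s,385,347)]),np.hstack([c(t,242,245),c(t,365,220),c(t,236,318)])])
cv2.imwrite("pics/m.png",np.clip(m*1.6,0,255).astype(np.uint8))
E
```

```text
(no output)
```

View pics/m.png

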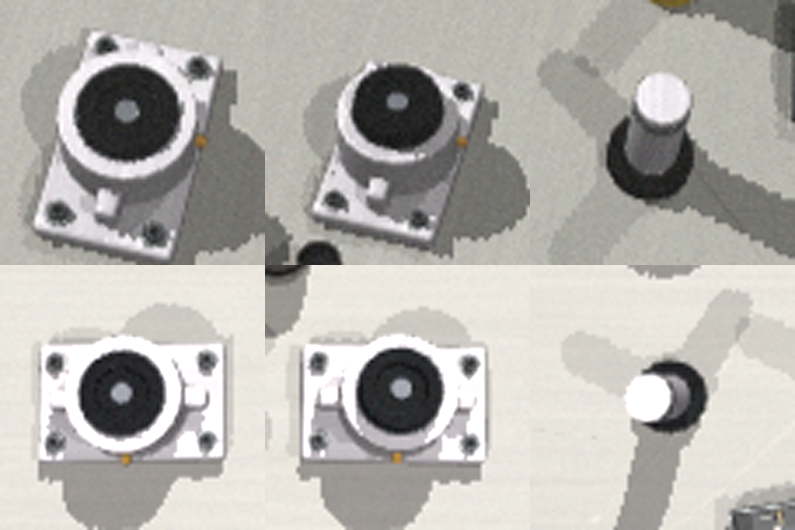

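In the crops, the block at top (365,220), side (308,200) has its cover shifted up and off-centre in its boss, so that cover stands proud. The other cover is concentric. The tool at top (236,318), side (382,350) has the broad round foot. I'll check the heights by triangulation and localise both.

```bash
cat > h.py <<'E'
import cv2,numpy as np
from rig import viewer
np.set_printoptions(precision=4,suppress=True)
def ray(n,p):
    c=viewer.calibration(n);E=c["extrinsics"];f=240/np.tan(np.radians(c["fovy"]/2))
    d=E[:3,:3]@np.array([(p[0]-c["cx"])/f,-(p[1]-c["cy"])/f,-1]);return E[:3,3],d
def onz(n,p,z):
    o,d=ray(n,p);return o+d*(z-o[2])/d[2]
def tri(a,b):
    o,d=ray("side",a);q,e=ray("top",b);s=np.linalg.lstsq(np.c_[d,-e],q-o,rcond=None)[0]
    A,B=o+d*s[0],q+e*s[1];return (A+B)/2,np.linalg.norm(A-B)
def blob(im,x,y,mask,r=26):
    """enclosing ellipse centre of largest mask contour near x,y"""
    w=mask(im[y-r:y+r,x-r:x+r].astype(int)).astype(np.uint8)
    c=max(cv2.findContours(w,cv2.RETR_EXTERNAL,cv2.CHAIN_APPROX_NONE)[0],key=cv2.contourArea)
    e=cv2.fitEllipse(cv2.convexHull(c));return np.array(e[0])+[x-r,y-r],e[1]
dark=lambda m:m.max(2)<58
bright=lambda m:m.min(2)>150
E
python3 - <<'E'
from h import *
s=cv2.imread("pics/side0.png");t=cv2.imread("pics/top0.png")
for nm,a,b in(("A",(299,322),(240,244)),("B",(307,196),(366,218))):
    pa,ea=blob(s,*a,dark,22);pb,eb=blob(t,*b,dark,20);print(nm,pa,ea,pb,eb,tri(pa,pb))
    print([onz(n,p,z) for n,p in(("side",pa),("top",pb)) for z in(.049,.057)])
for n,im,p,q in(("side",s,(385,338),(381,354)),("top",t,(232,318),(238,317))):
    c,e=blob(im,*p,bright,12);print(n,"cap",c,e,onz(n,c,.08))
    c,e=blob(im,*q,lambda m:m.max(2)<60,18);print("foot",c,e,onz(n,c,.012),onz(n,c,.006))
E
```

```text
A [298.1002 322.017 ] (27.048555374145508, 29.639646530151367) [238.339  243.3765] (23.664033889770508, 24.43578338623047) (array([0.5997, 0.2235, 0.0467]), np.float64(0.003649266513392992))
[array([0.5975, 0.2245, 0.049 ]), array([0.5963, 0.2278, 0.057 ]), array([0.6012, 0.2231, 0.049 ]), array([0.6001, 0.2218, 0.057 ])]
B [307.815  195.5532] (23.79716682434082, 26.046531677246094) [365.158  217.8247] (24.141733169555664, 24.362133026123047) (array([ 0.6522, -0.0288,  0.0505]), np.float64(0.0036736583874568546))
[array([ 0.6506, -0.0296,  0.049 ]), array([ 0.6489, -0.024 ,  0.057 ]), array([ 0.6543, -0.0289,  0.049 ]), array([ 0.6527, -0.0281,  0.057 ])]
side cap [381.0968 336.7742] (6.623205184936523, 9.797319412231445) [0.4584 0.2282 0.08  ]
foot [381.2738 353.1072] (24.88785171508789, 27.58715057373047) [0.4522 0.2282 0.012 ] [0.4522 0.2259 0.006 ]
top cap [231.0409 317.5387] (12.206896781921387, 13.122274398803711) [0.4562 0.2272 0.08  ]
foot [237.6803 317.2624] (20.179304122924805, 20.688167572021484) [0.4562 0.226  0.012 ] [0.4561 0.227  0.006 ]
```

Triangulation gives A at 47 mm (home) and B higher, and in the side view B's cover overhangs its boss's far edge. That confirms B as the target, at about (0.652, -0.028). Both views put the tool at about (0.457, 0.227), on the bench and within reach. I align the yaw first, then move.

Emit:
carry_out(steps=[[0, 0, 0, 0, 0, 0.126, 1], [0, 0, 0, 0, 0, 0.126, 1], [0, 0, 0, 0, 0, 0.126, 1], [0.014, -0.057, 0, 0, 0, 0, 1], [0.014, -0.057, 0, 0, 0, 0, 1]])

```text
t: 0.72
eef_pos: [0.277, -0.5121, 0.2367]
ee_rot: [[1.0, -0.001, -0.0], [-0.001, -1.0, 0.001], [-0.001, -0.001, -1.0]]
ft_force: [1.0, -0.3, 0.9]
grip_width: 1.001
grasp_force: 0.0
```

Emit:
carry_out(steps=[[0.014, -0.057, 0, 0, 0, 0, 1], [0.014, -0.057, 0, 0, 0, 0, 1], [0.014, -0.057, 0, 0, 0, 0, 1], [0.014, -0.057, 0, 0, 0, 0, 1], [0.014, -0.057, 0, 0, 0, 0, 1]])

```text
t: 1.35
eef_pos: [0.347, -0.2266, 0.2375]
ee_rot: [[1.0, -0.001, 0.0], [-0.001, -1.0, 0.0], [0.0, -0.0, -1.0]]
ft_force: [1.5, -0.2, 0.4]
grip_width: 1.0
grasp_force: 0.0
```

Emit:
carry_out(steps=[[0.014, -0.057, 0, 0, 0, 0, 1], [0.014, -0.057, 0, 0, 0, 0, 1], [0.014, -0.057, 0, 0, 0, 0, 1], [0.014, -0.057, 0, 0, 0, 0, 1], [0.014, -0.057, 0, 0, 0, 0, 1]])

```text
t: 1.98
eef_pos: [0.417, 0.0586, 0.2377]
ee_rot: [[1.0, -0.0, 0.001], [-0.0, -1.0, -0.0], [0.001, 0.0, -1.0]]
ft_force: [0.8, -0.8, -0.0]
grip_width: 0.996
grasp_force: 0.0
```

Remaining: dx +0.040, dy +0.168, then down.

Emit:
carry_out(steps=[[0.014, -0.056, 0, 0, 0, 0, 1], [0.013, -0.056, 0, 0, 0, 0, 1], [0.013, -0.056, 0, 0, 0, 0, 1], [0, 0, 0.04, 0, 0, 0, 1], [0, 0, 0.04, 0, 0, 0, 1]])

```text
t: 2.6
eef_pos: [0.4569, 0.2253, 0.1563]
ee_rot: [[1.0, 0.001, -0.0], [0.001, -1.0, -0.0], [-0.0, 0.0, -1.0]]
ft_force: [0.2, -0.9, 0.0]
grip_width: 1.001
grasp_force: 0.0
```

```bash
python3 - <<'E'
from rig import viewer
import cv2,numpy as np
a=viewer.snapshot("side")[250:450,260:500,::-1];b=viewer.snapshot("top")[230:430,130:370,::-1]
cv2.imwrite("pics/n.png",cv2.resize(np.hstack([a,b]),(800,333)))
E
```

```text
(no output)
```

View pics/n.png

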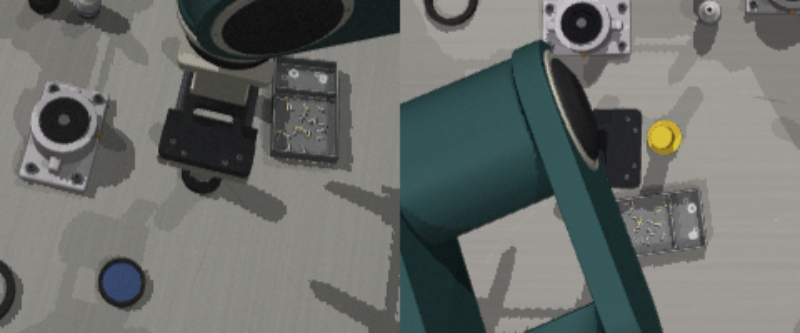

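The gripper is centred over the tool, with the foot visible below it in the side view, and the yellow tool stays clear. Lowering and gripping.

Emit:
carry_out(steps=[[0, -0.001, 0.04, 0, 0, 0, 1], [0, 0, 0.04, 0, 0, 0, 1], [0, 0, 0.025, 0, 0, 0, 1], [0, 0, 0.01, 0, 0, 0, 1], [0, 0, 0, 0, 0, 0, 1]])

```text
t: 3.32
eef_pos: [0.4576, 0.2256, 0.0436]
ee_rot: [[1.0, -0.0, 0.0], [-0.0, -1.0, 0.0], [0.0, -0.0, -1.0]]
ft_force: [-0.7, -0.3, 0.0]
grip_width: 1.0
grasp_force: 0.0
```

Emit:
carry_out(steps=[[0, 0, 0, 0, 0, 0, -0.3], [0, 0, 0, 0, 0, 0, -1], [0, 0, 0, 0, 0, 0, -1], [0, 0, 0, 0, 0, 0, -1], [0, 0, 0, 0, 0, 0, -1]])

```text
t: 3.95
eef_pos: [0.4572, 0.2256, 0.0427]
ee_rot: [[1.0, -0.0, -0.0], [-0.0, -1.0, 0.0], [-0.0, -0.0, -1.0]]
ft_force: [-0.3, -0.2, -0.2]
grip_width: 0.514
grasp_force: 0.0
```

Emit:
carry_out(steps=[[0, 0, 0, 0, 0, 0, -1], [0, 0, 0, 0, 0, 0, -1], [0, 0, 0, 0, 0, 0, -1], [0, 0, 0, 0, 0, 0, -1], [0, 0, 0, 0, 0, 0, -1]])

```text
t: 4.58
eef_pos: [0.4572, 0.2256, 0.0426]
ee_rot: [[1.0, -0.0, -0.0], [-0.0, -1.0, 0.0], [-0.0, -0.0, -1.0]]
ft_force: [-0.3, 1.1, -0.2]
grip_width: 0.274
grasp_force: 30.0
```

Gripped at 25.5 mm, which matches the handle (26 mm). The foot underside is 0.0427 below the TCP. Lift and carry.

Emit:
carry_out(steps=[[0, 0, -0.03, 0, 0, 0, -1], [0, 0, -0.04, 0, 0, 0, -1], [0, 0, -0.04, 0, 0, 0, -1], [0, 0, -0.04, 0, 0, 0, -1], [0.03, 0.04, 0, 0, 0, 0, -1]])

```text
t: 5.2
eef_pos: [0.4877, 0.187, 0.1963]
ee_rot: [[1.0, 0.003, 0.005], [0.003, -1.0, 0.002], [0.005, -0.002, -1.0]]
ft_force: [1.0, 0.4, -0.9]
grip_width: 0.276
grasp_force: 30.0
```

Emit:
carry_out(steps=[[0.033, 0.043, 0, 0, 0, 0, -1], [0.033, 0.043, 0, 0, 0, 0, -1], [0.033, 0.043, 0, 0, 0, 0, -1], [0.033, 0.043, 0, 0, 0, 0, -1], [0.033, 0.042, 0, 0, 0, 0, -1]])

```text
t: 5.82
eef_pos: [0.653, -0.0302, 0.1924]
ee_rot: [[1.0, -0.0, -0.0], [-0.0, -1.0, 0.0], [-0.0, -0.0, -1.0]]
ft_force: [0.3, 0.2, -0.8]
grip_width: 0.275
grasp_force: 30.0
```

Emit:
carry_out(steps=[[0, 0, 0.035, 0, 0, 0, -1], [0, 0, 0.03, 0, 0, 0, -1], [0, 0, 0, 0, 0, 0, -1]])

```text
t: 6.2
eef_pos: [0.651, -0.0285, 0.1251]
ee_rot: [[1.0, -0.0, -0.004], [-0.0, -1.0, 0.0], [-0.004, -0.0, -1.0]]
ft_force: [0.2, -0.7, -1.4]
grip_width: 0.279
grasp_force: 30.0
```

```bash
python3 - <<'E'
from rig import viewer
import cv2,numpy as np
a=viewer.snapshot("side")[130:260,230:390,::-1];b=viewer.snapshot("top")[150:280,285:445,::-1]
cv2.imwrite("pics/p.png",cv2.resize(np.hstack([a,b]),(800,325),interpolation=cv2.INTER_CUBIC))
E
```

```text
(no output)
```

View pics/p.png

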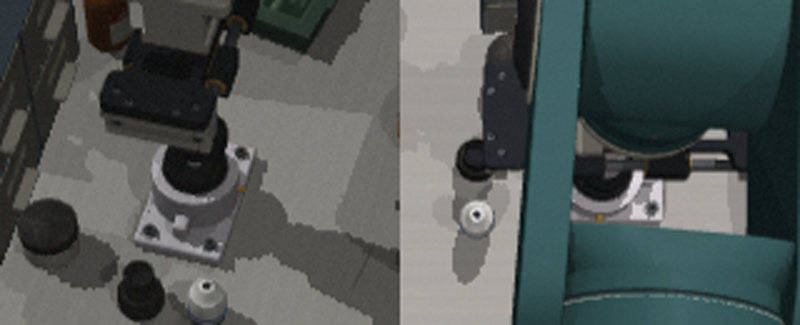

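The tool hangs over block B, close above the cover. The foot at crop (213,140) looks slightly right of the dish at (193,163), so I check against projections.

```bash
python3 - <<'E'
from h import *
c=viewer.calibration("side");E=np.linalg.inv(c["extrinsics"]);f=240/np.tan(np.radians(c["fovy"]/2))
def pr(p):
    q=E[:3,:3]@p+E[:3,3];return np.array([c["cx"]-f*q[0]/q[2],c["cy"]+f*q[1]/q[2]])
im=viewer.snapshot("side")[:,:,::-1].copy()
x0,y0,k=270,155,8
big=cv2.resize(im[y0:y0+75,x0:x0+90],None,fx=k,fy=k,interpolation=cv2.INTER_CUBIC);big=np.clip(big*2.2,0,255).astype(np.uint8)
for X,z,r,col in((( .652,-.0285),.0825,.021,(0,255,0)),((.652,-.0275),.057,.024,(0,0,255))):
    pts=[pr(np.array([X[0]+r*np.cos(a),X[1]+r*np.sin(a),z])) for a in np.linspace(0,6.28,40)]
    cv2.polylines(big,[((np.array(pts)-[x0,y0]+.5)*k).astype(np.int32)],True,col,1)
cv2.imwrite("pics/q.png",big)
E
```

```text
(no output)
```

View pics/q.png

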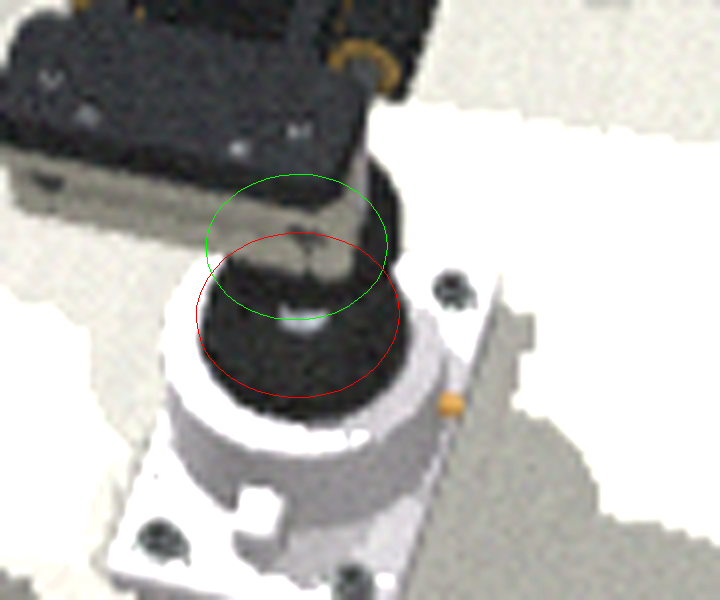

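Cover and foot line up with the predictions: both are offset 1–2 px the same way (calibration), leaving a mismatch of about 2 mm, well within 14 mm. Pressing.

Emit:
carry_out(steps=[[0, 0, 0.013, 0, 0, 0, -1], [0, 0, 0.008, 0, 0, 0, -1], [0, 0, 0.003, 0, 0, 0, -1], [0, 0, 0.002, 0, 0, 0, -1], [0, 0, 0.002, 0, 0, 0, -1]])

```text
t: 6.98
eef_pos: [0.6522, -0.0285, 0.0998]
ee_rot: [[1.0, -0.0, 0.0], [-0.0, -1.0, 0.0], [0.0, -0.0, -1.0]]
ft_force: [0.6, -0.5, -0.6]
grip_width: 0.277
grasp_force: 30.0
```

Emit:
carry_out(steps=[[0, 0, 0.002, 0, 0, 0, -1], [0, 0, 0.002, 0, 0, 0, -1], [0, 0, 0.001, 0, 0, 0, -1], [0, 0, 0, 0, 0, 0, -1], [0, 0, 0, 0, 0, 0, -1]])

```text
t: 7.6
eef_pos: [0.6521, -0.0285, 0.0945]
ee_rot: [[1.0, -0.0, -0.0], [-0.0, -1.0, 0.0], [-0.0, -0.0, -1.0]]
ft_force: [-0.6, -0.2, -1.2]
grip_width: 0.276
grasp_force: 30.0
```

Emit:
carry_out(steps=[[0, 0, 0.001, 0, 0, 0, -1], [0, 0, 0.001, 0, 0, 0, -1], [0, 0, 0.001, 0, 0, 0, -1], [0, 0, 0, 0, 0, 0, -1]])

```text
t: 8.1
eef_pos: [0.6521, -0.0285, 0.0917]
ee_rot: [[1.0, -0.0, 0.0], [-0.0, -1.0, 0.0], [0.0, -0.0, -1.0]]
ft_force: [-0.1, 0.5, -2.4]
grip_width: 0.274
grasp_force: 30.0
```

Emit:
carry_out(steps=[[0, 0, 0.001, 0, 0, 0, -1], [0, 0, 0.0005, 0, 0, 0, -1], [0, 0, 0, 0, 0, 0, -1]])

```text
t: 8.48
eef_pos: [0.6523, -0.0285, 0.0915]
ee_rot: [[1.0, -0.0, 0.001], [-0.0, -1.0, -0.0], [0.001, 0.0, -1.0]]
ft_force: [-5.1, 0.7, 10.9]
grip_width: 0.275
grasp_force: 30.0
```

The tool has hit the stop at foot height 0.049, the home height, with 11 N. One more small press, then retreat.

Emit:
carry_out(steps=[[0, 0, 0.001, 0, 0, 0, -1], [0, 0, 0, 0, 0, 0, -1], [0, 0, -0.002, 0, 0, 0, -1], [0, 0, -0.02, 0, 0, 0, -1], [0, 0, -0.04, 0, 0, 0, -1]])

```text
t: 9.1
eef_pos: [0.6515, -0.0284, 0.1512]
ee_rot: [[1.0, -0.0, -0.003], [-0.0, -1.0, 0.0], [-0.003, -0.0, -1.0]]
ft_force: [0.0, -0.4, -0.5]
grip_width: 0.277
grasp_force: 30.0
```

Emit:
carry_out(steps=[[0, 0, -0.04, 0, 0, 0, -1], [-0.03, -0.04, 0, 0, 0, 0, -1], [-0.033, -0.043, 0, 0, 0, 0, -1], [-0.033, -0.043, 0, 0, 0, 0, -1], [-0.033, -0.043, 0, 0, 0, 0, -1]])

```text
t: 9.72
eef_pos: [0.522, 0.1417, 0.1924]
ee_rot: [[1.0, -0.001, 0.001], [-0.001, -1.0, 0.0], [0.001, -0.0, -1.0]]
ft_force: [0.6, 0.2, -1.1]
grip_width: 0.275
grasp_force: 30.0
```

Emit:
carry_out(steps=[[-0.033, -0.043, 0, 0, 0, 0, -1], [-0.033, -0.042, 0, 0, 0, 0, -1], [0, 0, 0, 0, 0, 0, -1]])

```text
t: 10.1
eef_pos: [0.4555, 0.2277, 0.1926]
ee_rot: [[1.0, 0.003, 0.001], [0.003, -1.0, 0.001], [0.001, -0.001, -1.0]]
ft_force: [0.9, -0.9, -0.1]
grip_width: 0.275
grasp_force: 30.0
```

```bash
python3 - <<'E'
from rig import viewer
import cv2,numpy as np
a=viewer.snapshot("side")
big=np.hstack([cv2.resize(a[y-45:y+45,x-45:x+45,::-1],(400,400),interpolation=cv2.INTER_CUBIC) for x,y in((307,200),(375,320))])
cv2.imwrite("pics/r.png",np.clip(big*1.7,0,255).astype(np.uint8))
E
```

```text
(no output)
```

View pics/r.png

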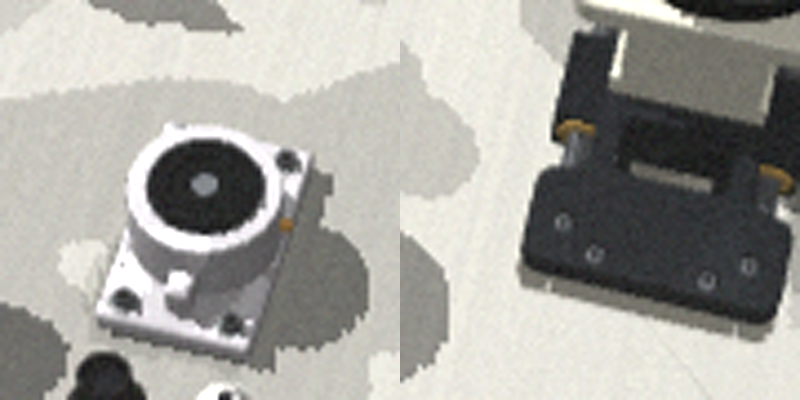

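The cover is now concentric in its boss (crop (205,185)), so it is home. The tool is hidden behind the gripper, but the 25.5 mm opening shows it is still held. Lowering 0.149 to the bench.

Emit:
carry_out(steps=[[0, 0, 0.05, 0, 0, 0, -1], [0, 0, 0.05, 0, 0, 0, -1], [0, 0, 0.033, 0, 0, 0, -1], [0, 0, 0.01, 0, 0, 0, -1], [0, 0, 0, 0, 0, 0, -1]])

```text
t: 10.78
eef_pos: [0.4578, 0.2252, 0.0488]
ee_rot: [[1.0, -0.001, 0.0], [-0.001, -1.0, 0.0], [0.0, -0.0, -1.0]]
ft_force: [0.4, 0.5, -0.9]
grip_width: 0.277
grasp_force: 30.0
```

Emit:
carry_out(steps=[[0, 0, 0.003, 0, 0, 0, -1], [0, 0, 0.001, 0, 0, 0, -1], [0, 0, 0.001, 0, 0, 0, -1], [0, 0, 0, 0, 0, 0, -1]])

```text
t: 11.28
eef_pos: [0.4572, 0.2256, 0.0433]
ee_rot: [[1.0, -0.0, 0.0], [-0.0, -1.0, 0.0], [0.0, -0.0, -1.0]]
ft_force: [0.6, -0.0, -1.3]
grip_width: 0.277
grasp_force: 30.0
```

Emit:
carry_out(steps=[[0, 0, 0.0005, 0, 0, 0, -1], [0, 0, 0.0005, 0, 0, 0, -1], [0, 0, 0, 0, 0, 0, -1]])

```text
t: 11.65
eef_pos: [0.4572, 0.2256, 0.0426]
ee_rot: [[1.0, -0.0, 0.0], [-0.0, -1.0, 0.0], [0.0, -0.0, -1.0]]
ft_force: [-2.5, -0.5, 5.2]
grip_width: 0.275
grasp_force: 30.0
```

The tool is on the bench (+5 N). Opening gradually, then rising.

Emit:
carry_out(steps=[[0, 0, 0, 0, 0, 0, -0.3], [0, 0, 0, 0, 0, 0, 0], [0, 0, 0, 0, 0, 0, 0.5], [0, 0, 0, 0, 0, 0, 1], [0, 0, 0, 0, 0, 0, 1]])

```text
t: 12.28
eef_pos: [0.4572, 0.2256, 0.0421]
ee_rot: [[1.0, -0.0, 0.0], [-0.0, -1.0, 0.0], [0.0, -0.0, -1.0]]
ft_force: [0.1, 0.1, 0.7]
grip_width: 0.731
grasp_force: 0.0
```

Emit:
carry_out(steps=[[0, 0, 0, 0, 0, 0, 1], [0, 0, 0, 0, 0, 0, 1], [0, 0, 0, 0, 0, 0, 1], [0, 0, 0, 0, 0, 0, 1]])

```text
t: 12.78
eef_pos: [0.4572, 0.2255, 0.0421]
ee_rot: [[1.0, -0.0, -0.0], [-0.0, -1.0, -0.0], [-0.0, 0.0, -1.0]]
ft_force: [-0.0, 0.5, 0.4]
grip_width: 0.998
grasp_force: 0.0
```

Emit:
carry_out(steps=[[0, 0, -0.02, 0, 0, 0, 1], [0, 0, -0.05, 0, 0, 0, 1], [0, 0, -0.06, 0, 0, 0, 1], [0, 0.06, -0.04, 0, 0, 0, 1], [0, 0.06, 0, 0, 0, 0, 1]])

```text
t: 13.4
eef_pos: [0.4577, 0.113, 0.2116]
ee_rot: [[1.0, 0.002, 0.006], [0.002, -1.0, 0.001], [0.006, -0.001, -1.0]]
ft_force: [0.9, 0.4, -1.2]
grip_width: 1.002
grasp_force: 0.0
```

Emit:
carry_out(steps=[[0, 0.06, 0, 0, 0, 0, 1], [0, 0.06, 0, 0, 0, 0, 1], [0, 0.06, 0, 0, 0, 0, 1], [0, 0, 0, 0, 0, 0, 1]])

```text
t: 13.9
eef_pos: [0.4567, -0.0698, 0.2083]
ee_rot: [[1.0, -0.005, 0.001], [-0.005, -1.0, -0.001], [0.001, 0.001, -1.0]]
ft_force: [1.0, 0.8, 0.2]
grip_width: 1.002
grasp_force: 0.0
```

```bash
python3 - <<'E'
from rig import viewer
import cv2,numpy as np
a=viewer.snapshot("side")[150:400,220:470,::-1];b=viewer.snapshot("top")[180:430,150:400,::-1]
cv2.imwrite("pics/s.png",np.clip(1.5*cv2.resize(np.hstack([a,b]),(800,400)),0,255).astype(np.uint8))
E
```

```text
(no output)
```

View pics/s.png

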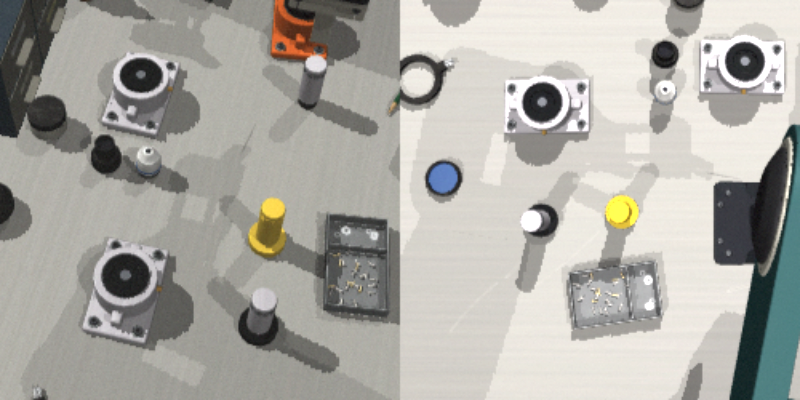

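The tool stands upright at its place (side crop (262,310)), cover B is home, and the arm touches nothing.

```bash
python3 -c "
from rig import close_job
print(close_job())"
```

```text
the job is handed in; nothing more can be done
None
```

I pressed the proud cover home with the broad-foot seating tool, stood the tool upright on the bench again, and handed the job in; no verdict was returned.

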